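# Make up a compression fitting: finger-tight, then one flat with the wrench

### The job

Make up the compression fitting on the gas manifold: turn its hex nut clockwise with your fingers until it is finger-tight (where it stops running easily) and no further by hand. Then take the large open-end wrench that fits it and tighten the nut one flat (a sixth of a turn) past finger-tight without leaning on the tube, take the wrench off, and lay it down flat on the green mat, leaving the nut tight and not disturbing the smaller wrench and the spare nut.

Things in the scene. Friction and masses are not known exactly. Their poses are not given: they have to be found in the camera images.
- manifold: fixed aluminium gas manifold, block 60 x 170 mm on a 100 x 210 mm base plate, block top 50 mm above the bench; origin at the centre of the plate's underside, z up, long side along y. The fitting stands upright in the middle of its top (axis through the origin). Low plugs on the top and a gauge and valve projecting 57 and 30 mm beyond its -y and +y ends all stay below 60 mm.
- stub: plain steel tube, 18 mm diameter, rising out of the middle of the nut, rigidly fixed; origin on the fitting's axis at the top face of the block, z up; its blind top end is 82 mm above that (132 mm above the bench). Must not be pushed with more than 25 N.
- nut: steel hex compression nut on the fitting, 32 mm across flats (37 mm across corners), 26 mm tall, round the tube. Origin on its axis at its lower face, 78 mm above the bench, z up; flats face its own +x and -x and every 60 degrees between. Clockwise seen from above tightens; its height does not change visibly. Below it is a 25 mm round neck, then the fitting's fixed 27 mm hex, whose top is 64 mm above the bench.
- nut_shoulder (a point): point in the nut where it bears on the ferrule, 16 mm above its lower face, 0.3 mm off the axis. The nut is started and stands an unknown part of a turn (0.8 to 2.2 rad) short of finger-tight; it runs with an even drag of about 0.12 N m either way, and once tight can still be backed off by as little.
- ferrule (a point): point on the soft plastic ferrule hidden in the nut, 94 mm above the bench, 0.3 mm off the axis; the nut's shoulder point meets it at finger-tight (too small a distance to measure reliably). There the nut stops; more than about 0.9 N m turns nut and ferrule on together and squashes it for good, needing about 1.1 N m after one flat.
- wrench: large steel open-end wrench, 0.22 to 0.36 kg, about 205 mm long, lying flat on the mat; origin at its middle on its underside, x along the handle towards the jaw, z up. Handle: bar 22 mm wide, 10 mm thick, from x = -90 to +58 mm. Head 12 mm thick, about 62 mm wide, with a 33.5 mm slot for the 32 mm nut; on the nut it has about 5 degrees of play either way.
- wrench_jaw (a point): centre of the wrench's jaw on its underside, at x = +85 mm of the wrench; it lies on the nut's axis when the wrench is home. Axes as the wrench's; but the slot is set over: it opens along the direction 15 degrees from +x towards +y, its two faces parallel to that direction; it is 19 mm deep behind this point and its tips reach 15 mm ahead of it.
- wrench_grip (a point): point in the middle of the wrench's handle thickness, x = -30 mm of the wrench: a good place to hold it (115 mm from the jaw centre); axes as the wrench's
- mat: green cutting mat, 360 x 300 x 3 mm, fixed on the bench; origin at the centre of its underside, long side along x
- small_wrench: smaller open-end wrench (19 mm jaw, 165 mm long, 9 mm thick) of the same pattern lying on the mat; too small for the nut; origin at mid-length on its underside. A bystander.
- spare_nut: loose steel hex nut, 32 mm across flats, 26 mm tall, standing on the mat at its +x end; origin at its underside. A bystander.
There are look-alikes about, which are no part of the job. Leave any blue or orange look-alike of the wrench alone.

How it is judged (in metres and radians):
On the way, in this order (a step that is already met when the one before it is completed fails the run):
1. the nut is finger-tight on the ferrule, turned by the fingers, the wrench not on it (distance between nut_shoulder and ferrule below 3e-05 m and distance of ferrule from where it was at the start of the episode below 6.3e-05 m and contact force between wrench and nut below 0.1 N), for 0.2 s.
2. the nut is turned one flat (45 to 75 degrees) past finger-tight with the wrench on it (distance of ferrule from where it was at the start of the episode between 0.00023 and 0.000365 m and horizontal distance between wrench_jaw and nut below 0.012 m), for 0.05 s.
At the end, for the whole second after the job is handed in: The ferrule is squashed by one flat of nut rotation past finger-tight (60 degrees, give or take 15), the nut is not backed off by more than about 15 degrees from there, and the wrench lies flat, at rest and released, with its middle on the green mat (distance of ferrule from where it was at the start of the episode between 0.00023 and 0.000365 m and distance between nut_shoulder and ferrule below 7.8e-05 m and x of wrench in the frame of mat between -0.18 and 0.18 m and y of wrench in the frame of mat between -0.15 and 0.15 m and z of wrench in the frame of mat below 0.008 m and angle between wrench's own z axis and vertical below 0.1 rad and linear speed of wrench below 0.02 m/s); the robot touches nothing.
It fails at once if the ferrule is squashed with the fingers: the nut forced more than 12 degrees past finger-tight while the fingers hold it (contact force between the fingers and nut above 1 N and distance of ferrule from where it was at the start of the episode above 6.3e-05 m).
It fails at once if the wrench is put to the nut while the nut is still over 20 degrees short of finger-tight (contact force between wrench and nut above 1 N and distance between nut_shoulder and ferrule above 0.000104 m).
It fails at once if the tube is pushed with more than 25 N (contact force between anything else and stub above 25 N).
It fails at once if the smaller wrench or the spare nut is moved more than 30 mm (distance of any of small_wrench, spare_nut from where it was at the start of the episode above 0.03 m).
It also fails if it takes over 72 s, if anything falls off the work surface, if the arm or the gripper's body presses on something with over 40 N, if the wrist force passes 120 N, or if a joint passes its speed limit or range.

### The arm

A 6-joint arm with a two-finger parallel gripper is mounted at the origin on the work surface. World frame = base frame: x ahead of the robot, y to its left, z up, the work surface at z = 0. Lengths are in mm, angles in rad, forces in N, time in s.
With the tool pointing down it reaches from about 325 to 875 mm from the base axis. Payload 4.4 kg.
Tool frame: the origin (TCP) lies on the front face of the gripper's body, between the roots of the fingers; the fingertips stand 73 mm ahead of it and the grasp point (between the pads) lies 54 mm ahead of it; z points along the fingers, y is the direction in which the jaws open and shut (so a half turn about z gives the same grasp; the last joint's range is limited). The gripper opens to 85 mm and grips with 20 to 120 N. Pads are 22 mm wide; open, the fingers measure 114 mm over their backs; the gripper's body (76 mm by 85 mm) begins 54 mm behind the grasp point. The pads swing forward as they close: fully open they stand 13 mm farther back than shut.
Start: joints at [1.006, 0.207, 1.542, -0, 1.393, -0.15], TCP at [231.212, 526.468, 303.882] pointing down, gripper open.
Joint ranges: [-2.73, 2.73], [-0.86, 2.22], [0.23, 2.46], [-1.11, 4.25], [0.08, 2.63], [-2.82, 2.82]. Speed limits (rad/s): [2.79, 2.79, 3.14, 3.14, 3.14, 3.14].

### API

Orientations are given as a rotation vector (axis times angle).
In Python, from workcell import manip gives the robot as it stands.
- The arm moves only by the tool apply_moves, never from a script. Its argument "commands" is a list of rows, each a list of 3 entries, a list of its own where there are three numbers: the closure, from 0 (fully open) to 1 (shut), then the shift along the tool's x, y, z each as a share of 0.03 m, from -1 to 1, then the turn, a rotation vector about the tool's x, y, z each as a share of 0.1 rad, from -1 to 1. In form: [[gripper, [tx, ty, tz], [wx, wy, wz]], ...]. A call has 1 to 8 rows; each row shifts and turns the commanded pose from where the row before left it, along the tool's axes as they then stand; what a row does not reach is not made up. A row lasts 1/10 s, in which the tool goes at most 50 mm and 8.59 degrees, less where a joint would pass 70% of its speed; a pose out of reach is approached as far as the arm can. A call with a number of a shift or a turn outside -1 to 1 is refused whole. A call with a gripper value outside its range is refused whole. The fingers move at their own pace and stop on an object; the grip force is fixed at half the most. Time passes only in rows, so rows that do not move let the fingers close. It gives the time, the measured TCP pose, the force and the opening at its end, in the units of the state.
- manip.observe(): the state, without advancing time (a new reading comes with each control period).
- manip.capture(name): name is "side" or "top"; returns the picture (384x512x3 uint8, red, green, blue); there is no depth.
- manip.calibration(name): a dict with "fx", "fy", "cx", "cy" (pixels), "dist" ([k1, k2, p1, p2, k3] as OpenCV has them; the pictures are not rectified), "rvec" (rotation vector, rad) and "tvec" (3), from world to camera coordinates, as OpenCV has them. Camera axes: x right, y down, z forward; pixel columns grow to the right and rows downward; lengths in mm; the calibration is good to about 2 mm. A picture is of the moment at which its call begins. calibration takes no time and is no camera call.
- manip.finish_job(): hands the job in, once; it reports no verdict.
Trained networks look in the newest picture that a camera, given by its name, has taken for a name from the list of things; names that differ only in an ending like _2 or _b are one class to them, and where a whole thing is asked for, a point or a joint stands for the part that bears it (a point fixed in the world has none). Each returns a list of dicts, best first, with "score" (0 to 1); they miss things now and then, are a little off and sometimes report something else, mostly with a low value. They report only what shows in the picture. A call takes as long as a camera call. They do not tell look-alikes from the thing itself.
- manip.boxes_of(camera, query): "point" ([x, y, z] in mm, in world coordinates, good to about 4 mm: the middle of the surface that is visible of it).
- manip.silhouettes(camera, query): "region" (384x512 bool, what is visible of it).
- manip.pinpoint(camera, query): "point" ([x, y, z] in mm, in world coordinates, good to about 4 mm: a listed point, or the origin of a listed thing).
The state is a dict: "t": time; "qpos": joint angles; "joint_velocities": joint speeds; "effort": joint torques, N m; "position": TCP position; "ee_rot": TCP orientation; "force": force on the tool from outside, world axes, zero at the start; "wrist_torque": the same for the moment, N m; "grip_width": finger opening in mm.
Only numpy, scipy, OpenCV 4.12 (cv2) and the standard library are available. Lean on these libraries where they do the work, as an engineer would, in place of code of your own. Each camera call takes 0.05 s, during which the arm holds its last target. There are 200 camera calls.

## Working session

There is one attempt and no reset: what is moved stays moved. The work goes in short steps, Python scripts to look and compute and a tool call to move; the robot and the scene stay as the last step left them, time stands still between calls to the robot, and variables do not carry over. Pictures are saved under pics/ and viewed, about 8 in all and at most 12, crops included, and the job is handed in when it is done.

Besides the shell and the picture viewer there is one more tool, called after "Emit:" as a command line: name --argument value ..., lists and objects as JSON in quotes. apply_moves: Moves the arm, as the interface text tells. Its arguments: {"type":"object","properties":{"commands":{"type":"array","items":{"type":"array"}}},"required":["commands"]}

```bash
mkdir -p pics; ls; cat > h.py <<'E'
import numpy as np, cv2
from workcell import manip
from scipy.spatial.transform import Rotation as R
def snap(cam,name):
    im=manip.capture(cam); cv2.imwrite(f'pics/{name}.png',im[:,:,::-1]); return im
def cal(cam):
    c=manip.calibration(cam); K=np.array([[c['fx'],0,c['cx']],[0,c['fy'],c['cy']],[0,0,1.]])
    return K,np.array(c['dist']),np.array(c['rvec'],float),np.array(c['tvec'],float)
def proj(cam,P):
    K,d,r,t=cal(cam); return cv2.projectPoints(np.array(P,float).reshape(-1,1,3),r,t,K,d)[0].reshape(-1,2)
def onplane(cam,uv,z):
    K,d,r,t=cal(cam); n=cv2.undistortPoints(np.array(uv,float).reshape(-1,1,2),K,d).reshape(-1,2)
    M=cv2.Rodrigues(r)[0]; C=-M.T@t.ravel(); D=np.c_[n,np.ones(len(n))]@M
    return C+D*((z-C[2])/D[:,2])[:,None]
E
python3 - <<'E'
from h import *
s=manip.observe(); print({k:np.round(v,3) for k,v in s.items()})
a=snap('top','top0'); b=snap('side','side0')
cv2.imwrite('pics/b0.png',np.hstack([a,b])[:,:,::-1][:, :])
for c in ('top','side'):
    K,d,r,t=cal(c); M=cv2.Rodrigues(r)[0]; print(c,K[0,0],-M.T@t.ravel(),M[2])
for q in ['manifold','nut','wrench','wrench_jaw','wrench_grip','mat','small_wrench','spare_nut','stub']:
    for c in ('top','side'):
        print(q,c,[(np.round(o['point']),round(o['score'],2)) for o in manip.pinpoint(c,q)[:4]])
E
```

```text
pics
{'t': np.float64(0.0), 'qpos': array([ 1.006,  0.207,  1.543,  0.   ,  1.394, -0.151]), 'joint_velocities': array([ 0.003, -0.001, -0.001, -0.   , -0.   ,  0.002]), 'effort': array([ 1.0000e-03, -3.8303e+01, -2.9160e+01, -0.0000e+00,  1.1000e-02,
        0.0000e+00]), 'position': array([230.887, 525.938, 302.685]), 'ee_rot': array([-6.450e-01, -3.074e+00,  3.000e-03]), 'force': array([-0.267,  0.651, -0.074]), 'wrist_torque': array([-0.02 , -0.008, -0.028]), 'grip_width': np.float64(85.692)}
top 462.50679938956165 [ 348.02392625  132.21847865 1446.29115126] [ 0.1314977  -0.00153894 -0.99131528]
side 432.96900783932995 [  24.28024664 -456.76639508  943.69921634] [ 0.42630713  0.50223318 -0.75234571]
manifold top [(array([ 582., -233.,    2.]), 0.88)]
manifold side [(array([ 576., -227.,   -2.]), 0.9), (array([ 576., -229.,   96.]), 0.42)]
nut top [(array([ 579., -225.,   78.]), 0.52)]
nut side [(array([ 580., -227.,   77.]), 0.47)]
wrench top [(array([346., 563.,  -0.]), 0.9), (array([484., 285.,   4.]), 0.69), (array([ 315., -187.,    2.]), 0.62)]
wrench side [(array([ 314., -19
[... 497 characters left out ...]
)]
wrench_grip side [(array([ 583., -228.,   81.]), 0.72), (array([454., 280.,   8.]), 0.65), (array([322., 576.,   9.]), 0.64), (array([ 288., -208.,    3.]), 0.56)]
mat top [(array([503., 226.,  -1.]), 0.84)]
mat side [(array([ 576., -226.,   92.]), 0.63), (array([504., 225.,  -3.]), 0.58)]
small_wrench top [(array([479., 153.,   2.]), 0.49)]
small_wrench side [(array([506., 226.,  -4.]), 0.75), (array([479., 156.,   3.]), 0.59), (array([455., 277.,  10.]), 0.54)]
spare_nut top [(array([565., 292.,   2.]), 0.7), (array([661., 218.,   1.]), 0.54)]
spare_nut side [(array([659., 217.,   5.]), 0.7)]
stub top [(array([ 579., -230.,   51.]), 0.4)]
stub side [(array([ 577., -225.,   52.]), 0.63)]
```

View pics/top0.png

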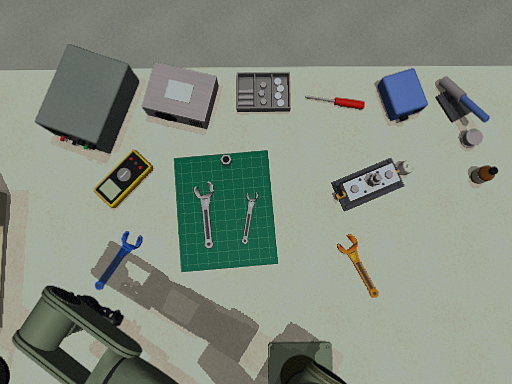

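View pics/side0.png

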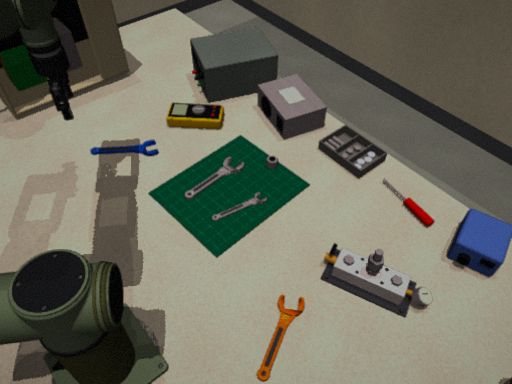

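```bash
python3 - <<'E'
from h import *
out=[]
for c in ('top','side'):
    im=cv2.imread(f'pics/{c}0.png'); S=10
    ctr=proj(c,[[578.5,-227,104]])[0].round().astype(int)
    x0,y0=ctr-20
    cr=cv2.resize(im[y0:y0+40,x0:x0+40],None,fx=S,fy=S,interpolation=cv2.INTER_CUBIC)
    def dot(P,col):
        for u in proj(c,P): cv2.circle(cr,tuple(((u-[x0,y0]+.5)*S).astype(int)),2,col,-1)
    a=np.linspace(0,2*np.pi,40)
    ring=lambda r,z:np.c_[578.5+r*np.cos(a),-227+r*np.sin(a),z+0*a]
    dot(ring(9,132),(0,0,255)); dot(ring(18.5,104),(0,255,0)); dot([[578.5,-227,132]],(0,0,255))
    out.append(cr)
cv2.imwrite('pics/nutcrop.png',np.hstack(out))
E
```

```text
(no output)
```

View pics/nutcrop.png

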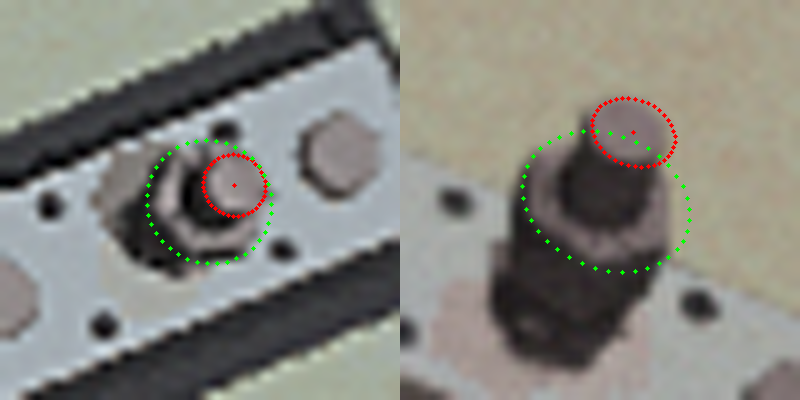

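Emit:
apply_moves --commands '[[0,[-0.984,-0.876,0.1],[0,0,0]],[0,[-0.984,-0.876,0.1],[0,0,0]],[0,[-0.984,-0.876,0.1],[0,0,0]],[0,[-0.984,-0.876,0.1],[0,0,0]],[0,[-0.984,-0.876,0.1],[0,0,0]],[0,[-0.984,-0.876,0.1],[0,0,0]],[0,[-0.984,-0.876,0.1],[0,0,0]],[0,[-0.984,-0.876,0.1],[0,0,0]]]'

```text
t: 1.8
position: [363.3, 237.6, 280.1]
ee_rot: [0.645, 3.074, 0.001]
force: [-0.2, 0.8, -0.9]
grip_width: 85.3
```

Emit:
apply_moves --commands '[[0,[-0.984,-0.876,0.1],[0,0,0]],[0,[-0.984,-0.876,0.1],[0,0,0]],[0,[-0.984,-0.876,0.1],[0,0,0]],[0,[-0.984,-0.876,0.1],[0,0,0]],[0,[-0.984,-0.876,0.1],[0,0,0]],[0,[-0.984,-0.876,0.1],[0,0,0]],[0,[-0.984,-0.876,0.1],[0,0,0]],[0,[-0.984,-0.876,0.1],[0,0,0]]]'

```text
t: 2.6
position: [495.1, -50.1, 256.0]
ee_rot: [0.646, 3.074, 0.0]
force: [1.1, 1.0, 0.5]
grip_width: 85.5
```

Emit:
apply_moves --commands '[[0,[-0.984,-0.876,0.1],[0,0,0]],[0,[-0.984,-0.876,0.1],[0,0,0]],[0,[-0.984,-0.876,0.1],[0,0,0]],[0,[-0.984,-0.876,0.1],[0,0,0]],[0,[-0.984,-0.876,0.1],[0,0,0]],[0,[0,0,0],[0,0,0]],[0,[0,0,0],[0,0,0]]]'

```text
t: 3.3
position: [576.8, -228.8, 240.3]
ee_rot: [-0.648, -3.073, -0.001]
force: [-0.3, 0.8, -0.3]
grip_width: 85.4
```

Emit:
apply_moves --commands '[[0,[0,0.03,0.78],[0,0,0]],[0,[0,0.03,0.78],[0,0,0]],[0,[0,0,0.78],[0,0,0]],[0,[0,0,0.76],[0,0,0]],[0.3,[0,0,0],[0,0,0]],[0.45,[0,0,0],[0,0,0]]]'

```text
t: 3.9
position: [577.4, -225.3, 148.1]
ee_rot: [-0.643, -3.074, -0.001]
force: [0.3, -0.6, 0.6]
grip_width: 58.8
```

Emit:
apply_moves --commands '[[0.5,[0,0,0],[0,0,0]],[0.55,[0,0,0],[0,0,0]],[0.65,[0,0,0],[0,0,0]]]'

```text
t: 4.2
position: [578.5, -227.0, 150.0]
ee_rot: [0.644, 3.072, -0.002]
force: [-1.1, 0.5, 3.3]
grip_width: 30.9
```

Emit:
apply_moves --commands '[[1,[0,0,0],[0,0,0]],[1,[0,0,0],[0,0,0]]]'

```text
t: 4.4
position: [578.5, -227.0, 150.0]
ee_rot: [0.645, 3.072, -0.001]
force: [-0.5, 0.8, 5.9]
grip_width: 31.3
```

```bash
cat > st.py <<'E'
from h import *
s=manip.observe(); r=R.from_rotvec(s['ee_rot']).as_matrix()
print('t',round(float(s['t']),2),'p',np.round(s['position'],1),'psi',round(float(np.arctan2(r[1,1],r[0,1])),4),'z',np.round(r[:,2],3),'F',np.round(s['force'],1),'T',np.round(s['wrist_torque'],3),'w',round(float(s['grip_width']),1),'q',np.round(s['qpos'],3),'e6',round(float(s['effort'][5]),3))
E
python3 st.py; python3 st.py
```

```text
t 4.4 p [ 578.5 -227.   150. ] psi 1.1572 z [ 0.003 -0.001 -1.   ] F [-0.5  0.8  5.9] T [0.125 0.255 0.091] w 31.3 q [-0.513  0.46   1.548 -0.     1.13  -1.67 ] e6 0.12
t 4.4 p [ 578.5 -227.   150. ] psi 1.1572 z [ 0.003 -0.001 -1.   ] F [-0.5  0.8  5.9] T [0.125 0.255 0.091] w 31.3 q [-0.513  0.46   1.548 -0.     1.13  -1.67 ] e6 0.12
```

Emit:
apply_moves --commands '[[1,[0,0,0],[0,0,0.6]],[1,[0,0,0],[0,0,0.6]],[1,[0,0,0],[0,0,0.6]],[1,[0,0,0],[0,0,0.6]],[1,[0,0,0],[0,0,0]]]'

```text
t: 4.9
position: [578.4, -227.1, 149.9]
ee_rot: [1.01, 2.972, -0.001]
force: [-1.8, 0.4, 5.5]
grip_width: 31.1
```

```bash
python3 st.py
```

```text
t 4.9 p [ 578.4 -227.1  149.9] psi 0.9156 z [ 0.002 -0.001 -1.   ] F [-1.8  0.4  5.5] T [ 0.079  0.239 -0.154] w 31.1 q [-0.513  0.46   1.548 -0.     1.13  -1.429] e6 0.074
```

Emit:
apply_moves --commands '[[1,[0,0,0],[0,0,0.6]],[1,[0,0,0],[0,0,0.6]],[1,[0,0,0],[0,0,0.6]],[1,[0,0,0],[0,0,0]]]'

```text
t: 5.3
position: [578.4, -227.1, 149.9]
ee_rot: [1.273, 2.869, -0.001]
force: [-1.3, 0.1, 6.1]
grip_width: 30.6
```

```bash
python3 st.py
```

```text
t 5.3 p [ 578.4 -227.1  149.9] psi 0.7356 z [ 0.002 -0.002 -1.   ] F [-1.3  0.1  6.1] T [ 0.038  0.303 -0.132] w 30.6 q [-0.513  0.46   1.548 -0.     1.13  -1.249] e6 0.074
```

Emit:
apply_moves --commands '[[1,[0,0,0],[0,0,0.6]],[1,[0,0,0],[0,0,0.6]],[1,[0,0,0],[0,0,0.6]],[1,[0,0,0],[0,0,0]]]'

```text
t: 5.7
position: [578.4, -227.1, 149.9]
ee_rot: [1.526, 2.743, -0.0]
force: [-1.7, 0.7, 6.2]
grip_width: 30.7
```

```bash
python3 st.py
```

```text
t 5.7 p [ 578.4 -227.1  149.9] psi 0.5556 z [ 0.002 -0.002 -1.   ] F [-1.7  0.7  6.2] T [ 0.012  0.313 -0.133] w 30.7 q [-0.513  0.46   1.548 -0.     1.13  -1.069] e6 0.075
```

Emit:
apply_moves --commands '[[1,[0,0,0],[0,0,0.6]],[1,[0,0,0],[0,0,0.6]],[1,[0,0,0],[0,0,0.5]],[1,[0,0,0],[0,0,0]]]'

```text
t: 6.1
position: [578.4, -227.2, 149.9]
ee_rot: [1.753, 2.604, -0.0]
force: [-1.8, -0.6, 6.7]
grip_width: 31.0
```

```bash
python3 st.py
```

```text
t 6.1 p [ 578.4 -227.2  149.9] psi 0.3859 z [ 0.002 -0.002 -1.   ] F [-1.8 -0.6  6.7] T [-0.002  0.355 -0.139] w 31.0 q [-0.513  0.46   1.548 -0.     1.13  -0.899] e6 0.039
```

Emit:
apply_moves --commands '[[1,[0,0,0],[0,0,0.6]],[1,[0,0,0],[0,0,0.6]],[1,[0,0,0],[0,0,0.5]],[1,[0,0,0],[0,0,0]]]'

```text
t: 6.5
position: [578.3, -227.2, 149.9]
ee_rot: [1.968, 2.446, -0.0]
force: [-1.8, 0.4, 6.7]
grip_width: 30.9
```

```bash
python3 st.py
```

```text
t 6.5 p [ 578.3 -227.2  149.9] psi 0.2159 z [ 0.002 -0.002 -1.   ] F [-1.8  0.4  6.7] T [-0.005  0.337 -0.142] w 30.9 q [-0.513  0.46   1.548 -0.     1.131 -0.729] e6 0.039
```

Emit:
apply_moves --commands '[[1,[0,0,0],[0,0,0.6]],[1,[0,0,0],[0,0,0.6]],[1,[0,0,0],[0,0,0.5]],[1,[0,0,0],[0,0,0]]]'

```text
t: 6.9
position: [578.3, -227.2, 149.9]
ee_rot: [2.168, 2.27, 0.0]
force: [-2.4, -0.1, 7.0]
grip_width: 31.2
```

```bash
python3 st.py
```

```text
t 6.9 p [ 578.3 -227.2  149.9] psi 0.0458 z [ 0.002 -0.002 -1.   ] F [-2.4 -0.1  7. ] T [-0.004  0.446 -0.123] w 31.2 q [-5.130e-01  4.600e-01  1.548e+00 -1.000e-03  1.131e+00 -5.590e-01] e6 0.039
```

Emit:
apply_moves --commands '[[1,[0,0,0],[0,0,0.6]],[1,[0,0,0],[0,0,0.6]],[1,[0,0,0],[0,0,0.5]],[1,[0,0,0],[0,0,0]]]'

```text
t: 7.3
position: [578.2, -227.2, 149.9]
ee_rot: [2.353, 2.078, 0.0]
force: [-2.3, 0.8, 6.9]
grip_width: 30.9
```

```bash
python3 st.py
```

```text
t 7.3 p [ 578.2 -227.2  149.9] psi -0.1241 z [ 0.002 -0.002 -1.   ] F [-2.3  0.8  6.9] T [-0.017  0.4   -0.108] w 30.9 q [-5.130e-01  4.600e-01  1.548e+00 -1.000e-03  1.131e+00 -3.890e-01] e6 0.039
```

Emit:
apply_moves --commands '[[1,[0,0,0],[0,0,0.6]],[1,[0,0,0],[0,0,0.6]],[1,[0,0,0],[0,0,0.5]],[1,[0,0,0],[0,0,0]]]'

```text
t: 7.7
position: [578.2, -227.1, 149.9]
ee_rot: [2.521, 1.871, 0.001]
force: [-2.2, 0.1, 6.9]
grip_width: 31.1
```

```bash
python3 st.py
```

```text
t 7.7 p [ 578.2 -227.1  149.9] psi -0.2942 z [ 0.002 -0.002 -1.   ] F [-2.2  0.1  6.9] T [ 0.05   0.452 -0.106] w 31.1 q [-5.130e-01  4.600e-01  1.548e+00 -1.000e-03  1.131e+00 -2.190e-01] e6 0.039
```

Emit:
apply_moves --commands '[[1,[0,0,0],[0,0,0.6]],[1,[0,0,0],[0,0,0.6]],[1,[0,0,0],[0,0,0.5]],[1,[0,0,0],[0,0,0]]]'

```text
t: 8.1
position: [578.2, -227.1, 150.0]
ee_rot: [2.668, 1.653, -0.0]
force: [-3.2, 0.2, 7.3]
grip_width: 30.9
```

```bash
python3 st.py
```

```text
t 8.1 p [ 578.2 -227.1  150. ] psi -0.4615 z [ 0.001 -0.002 -1.   ] F [-3.2  0.2  7.3] T [0.07  0.376 0.595] w 30.9 q [-5.130e-01  4.600e-01  1.548e+00 -1.000e-03  1.131e+00 -5.100e-02] e6 0.79
```

Emit:
apply_moves --commands '[[1,[0,0,0],[0,0,0]],[1,[0,0,0],[0,0,0]],[1,[0,0,0],[0,0,0]]]'

```text
t: 8.4
position: [578.2, -227.1, 149.9]
ee_rot: [2.668, 1.654, -0.0]
force: [-1.8, 0.1, 6.6]
grip_width: 30.8
```

```bash
python3 st.py
```

```text
t 8.4 p [ 578.2 -227.1  149.9] psi -0.461 z [ 0.001 -0.002 -1.   ] F [-1.8  0.1  6.6] T [0.033 0.378 0.634] w 30.8 q [-5.130e-01  4.600e-01  1.548e+00 -1.000e-03  1.131e+00 -5.200e-02] e6 0.601
```

Emit:
apply_moves --commands '[[0.55,[0,0,0],[0,0,-0.08]],[0.3,[0,0,0],[0,0,0]],[0,[0,0,0],[0,0,0]],[0,[0,0,0],[0,0,0]],[0,[0,0,0],[0,0,0]]]'

```text
t: 8.9
position: [577.5, -226.4, 147.6]
ee_rot: [-2.665, -1.663, 0.0]
force: [-0.6, -0.1, 0.3]
grip_width: 85.3
```

```bash
python3 st.py
```

```text
t 8.9 p [ 577.5 -226.4  147.6] psi -0.4551 z [-0.  0. -1.] F [-0.6 -0.1  0.3] T [-0.025 -0.026  0.008] w 85.3 q [-0.513  0.463  1.55   0.     1.129 -0.058] e6 0.001
```

```bash
cat >> h.py <<'E'
def plan(p0,psi0,p1,psi1,n):
    p0=np.array(p0,float);p1=np.array(p1,float)
    for i in range(n):
        a=psi0+(psi1-psi0)*i/n
        # psi = yaw of tool y; tool x yaw = psi+pi/2; tool z down
        d=(p1-p0)/n; x=d[0]*-np.sin(a)+d[1]*np.cos(a); y=d[0]*np.cos(a)+d[1]*np.sin(a)
        print('[0,[%.2f,%.2f,%.2f],[0,0,%.2f]],'%(x/30,y/30,-d[2]/30,-(psi1-psi0)/n/.1))
def yaw_of(cam,near,z):
    best=None
    for o in manip.silhouettes(cam,'wrench')[:5]:
        v,u=np.nonzero(o['region']); P=onplane(cam,np.c_[u,v],z)[:,:2]; c=P.mean(0)
        if np.hypot(*(c-near))<60:
            _,_,V=np.linalg.svd(P-c); d=V[0]*np.sign(V[0,0]); 
            t=(P-c)@d; return c,np.arctan2(d[1],d[0]),t.min(),t.max(),o['score']
E
python3 - <<'E'
from h import *
for c in ('top','side'): print(yaw_of(c,np.array([490,284]),12))
plan([577.5,-226.4,207],-.455,[455,280,120],1.67,23)
E
```

```text
(array([492.68292223, 283.19110008]), np.float64(0.0957719551544996), np.float64(-105.13678721843387), np.float64(92.00330625134623), 0.68)
(array([487.65472887, 280.74115526]), np.float64(0.07786739460771132), np.float64(-108.99959475922437), np.float64(98.63271776270119), 0.78)
[0,[0.58,-0.48,0.13],[0,0,-0.92]],
[0,[0.62,-0.43,0.13],[0,0,-0.92]],
[0,[0.66,-0.37,0.13],[0,0,-0.92]],
[0,[0.69,-0.30,0.13],[0,0,-0.92]],
[0,[0.72,-0.24,0.13],[0,0,-0.92]],
[0,[0.74,-0.17,0.13],[0,0,-0.92]],
[0,[0.75,-0.10,0.13],[0,0,-0.92]],
[0,[0.75,-0.03,0.13],[0,0,-0.92]],
[0,[0.75,0.04,0.13],[0,0,-0.92]],
[0,[0.75,0.10,0.13],[0,0,-0.92]],
[0,[0.73,0.17,0.13],[0,0,-0.92]],
[0,[0.72,0.24,0.13],[0,0,-0.92]],
[0,[0.69,0.31,0.13],[0,0,-0.92]],
[0,[0.66,0.37,0.13],[0,0,-0.92]],
[0,[0.62,0.43,0.13],[0,0,-0.92]],
[0,[0.58,0.48,0.13],[0,0,-0.92]],
[0,[0.53,0.53,0.13],[0,0,-0.92]],
[0,[0.48,0.58,0.13],[0,0,-0.92]],
[0,[0.43,0.62,0.13],[0,0,-0.92]],
[0,[0.37,0.66,0.13],[0,0,-0.92]],
[0,[0.30,0.69,0.13],[0,0,-0.92]],
[0,[0.24,0.72,0.13],[0,0,-0.92]],
[0,[0.17,0.74,0.13],[0,0,-0.92]],
```

Emit:
apply_moves --commands '[[0,[0,0,-0.9],[0,0,0]],[0,[0,0,-1],[0,0,0]],[0,[0.58,-0.48,0.13],[0,0,-0.92]],[0,[0.62,-0.43,0.13],[0,0,-0.92]],[0,[0.66,-0.37,0.13],[0,0,-0.92]],[0,[0.69,-0.3,0.13],[0,0,-0.92]],[0,[0.72,-0.24,0.13],[0,0,-0.92]],[0,[0.74,-0.17,0.13],[0,0,-0.92]]]'

```text
t: 9.8
position: [545.5, -93.3, 181.4]
ee_rot: [2.107, 2.33, 0.0]
force: [0.2, 0.5, -0.1]
grip_width: 85.6
```

Emit:
apply_moves --commands '[[0,[0.75,-0.1,0.13],[0,0,-0.92]],[0,[0.75,-0.03,0.13],[0,0,-0.92]],[0,[0.75,0.04,0.13],[0,0,-0.92]],[0,[0.75,0.1,0.13],[0,0,-0.92]],[0,[0.73,0.17,0.13],[0,0,-0.92]],[0,[0.72,0.24,0.13],[0,0,-0.92]],[0,[0.69,0.31,0.13],[0,0,-0.92]],[0,[0.66,0.37,0.13],[0,0,-0.92]]]'

```text
t: 10.6
position: [504.0, 82.9, 150.3]
ee_rot: [1.127, 2.932, 0.0]
force: [-0.8, -1.2, -1.4]
grip_width: 85.0
```

Emit:
apply_moves --commands '[[0,[0.62,0.43,0.13],[0,0,-0.92]],[0,[0.58,0.48,0.13],[0,0,-0.92]],[0,[0.53,0.53,0.13],[0,0,-0.92]],[0,[0.48,0.58,0.13],[0,0,-0.92]],[0,[0.43,0.62,0.13],[0,0,-0.92]],[0,[0.37,0.66,0.13],[0,0,-0.92]],[0,[0.3,0.69,0.13],[0,0,-0.92]],[0,[0.24,0.72,0.13],[0,0,-0.92]]]'

```text
t: 11.4
position: [462.7, 259.2, 119.0]
ee_rot: [-0.003, 3.141, 0.0]
force: [0.5, -0.7, -0.4]
grip_width: 85.3
```

Emit:
apply_moves --commands '[[0,[0.17,0.74,0.13],[0,0,-0.92]],[0,[0,0,0],[0,0,0]],[0,[0,0,0],[0,0,0]]]'

```text
t: 11.7
position: [457.7, 280.6, 115.1]
ee_rot: [0.142, -3.138, 0.001]
force: [0.5, 0.1, 0.4]
grip_width: 85.4
```

```bash
python3 st.py
```

```text
t 11.7 p [457.7 280.6 115.1] psi 1.6611 z [-0.    -0.001 -1.   ] F [0.5 0.1 0.4] T [-0.007 -0.017  0.002] w 85.4 q [ 3.890e-01  3.620e-01  1.782e+00 -1.000e-03  9.990e-01 -1.272e+00] e6 -0.012
```

Emit:
apply_moves --commands '[[0,[0.1,0,0.7],[0,0,0]],[0,[0,0,0.53],[0,0,0]],[0.4,[0,0,0],[0,0,0]],[0.6,[0,0,0],[0,0,0]],[0.7,[0,0,0],[0,0,0]],[1,[0,0,0],[0,0,0]],[1,[0,0,0],[0,0,0]]]'

```text
t: 12.4
position: [455.8, 280.5, 79.7]
ee_rot: [-0.141, 3.136, 0.001]
force: [-0.8, -0.4, 4.7]
grip_width: 19.9
```

```bash
python3 st.py
```

```text
t 12.4 p [455.8 280.5  79.7] psi 1.6609 z [ 0.002  0.001 -1.   ] F [-0.8 -0.4  4.7] T [-0.13   0.166  0.017] w 19.9 q [ 0.39   0.418  1.797  0.     0.924 -1.271] e6 0.029
```

Emit:
apply_moves --commands '[[1,[0,0,-0.3],[0,0,0]],[1,[0,0,-0.7],[0,0,0]],[1,[0,0,-1],[0,0,0]],[1,[0,0,-1],[0,0,0]],[1,[0,0,0],[0,0,0]]]'

```text
t: 12.9
position: [457.6, 281.4, 173.1]
ee_rot: [-0.141, 3.129, 0.005]
force: [1.2, 0.5, -2.2]
grip_width: 19.9
```

```bash
python3 st.py; python3 - <<'E'
from h import *
a=snap('top','top1'); b=snap('side','side1')
cr=[]
p=manip.observe()['position']
for c in ('top','side'):
    u=proj(c,[p-[0,0,65]])[0].astype(int); im=cv2.imread(f'pics/{c}1.png')
    im=cv2.copyMakeBorder(im,60,60,60,60,cv2.BORDER_CONSTANT); cr.append(cv2.resize(im[u[1]:u[1]+120,u[0]:u[0]+120],(400,400)))
cv2.imwrite('pics/c1.png',np.hstack(cr))
for c in ('top','side'):
  for q in ('wrench_jaw','wrench_grip'):
    print(q,c,[(np.round(o['point']),round(o['score'],2)) for o in manip.pinpoint(c,q)[:4]])
E
```

```text
t 12.9 p [457.6 281.4 173.1] psi 1.6612 z [ 0.009  0.004 -1.   ] F [ 1.2  0.5 -2.2] T [-0.026 -0.021 -0.003] w 19.9 q [ 0.39   0.269  1.759 -0.     1.104 -1.271] e6 0.004
wrench_jaw top [(array([ 394., -150.,    1.]), 0.9), (array([569., 294.,  95.]), 0.73), (array([417., 509.,  -3.]), 0.6)]
wrench_grip top [(array([ 298., -204.,    6.]), 0.88), (array([330., 576.,   7.]), 0.58)]
wrench_jaw side [(array([415., 513.,   0.]), 0.96), (array([ 396., -158.,   -2.]), 0.77), (array([570., 290.,  93.]), 0.64)]
wrench_grip side [(array([322., 578.,   5.]), 0.95), (array([ 289., -205.,    4.]), 0.82), (array([457., 279., 100.]), 0.59), (array([657., 219.,   8.]), 0.51)]
```

View pics/c1.png

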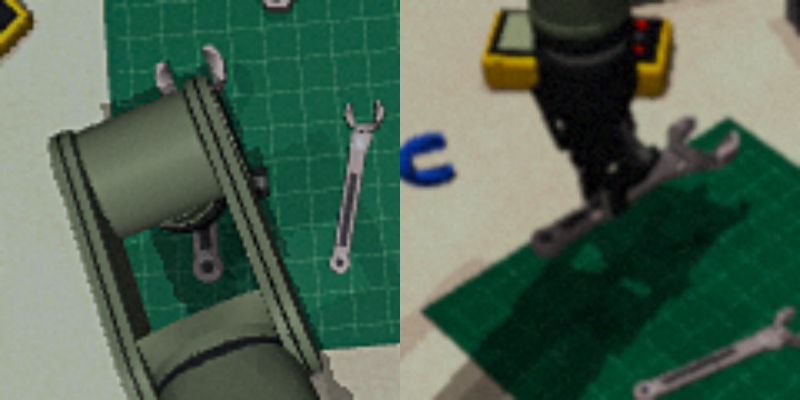

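```bash
python3 - <<'E'
from h import *
plan([457.6,281.4,173.1],1.661,[413.5,-209.5,160.7],1.378,18)
E
```

```text
[0,[0.16,-0.90,0.02],[0,0,0.16]],
[0,[0.15,-0.90,0.02],[0,0,0.16]],
[0,[0.13,-0.90,0.02],[0,0,0.16]],
[0,[0.12,-0.90,0.02],[0,0,0.16]],
[0,[0.11,-0.91,0.02],[0,0,0.16]],
[0,[0.09,-0.91,0.02],[0,0,0.16]],
[0,[0.08,-0.91,0.02],[0,0,0.16]],
[0,[0.06,-0.91,0.02],[0,0,0.16]],
[0,[0.05,-0.91,0.02],[0,0,0.16]],
[0,[0.03,-0.91,0.02],[0,0,0.16]],
[0,[0.02,-0.91,0.02],[0,0,0.16]],
[0,[0.01,-0.91,0.02],[0,0,0.16]],
[0,[-0.01,-0.91,0.02],[0,0,0.16]],
[0,[-0.02,-0.91,0.02],[0,0,0.16]],
[0,[-0.04,-0.91,0.02],[0,0,0.16]],
[0,[-0.05,-0.91,0.02],[0,0,0.16]],
[0,[-0.07,-0.91,0.02],[0,0,0.16]],
[0,[-0.08,-0.91,0.02],[0,0,0.16]],
```

Emit:
apply_moves --commands '[[1,[0.08,-0.45,0.02],[0,0,0.08]],[1,[0.15,-0.9,0.02],[0,0,0.16]],[1,[0.13,-0.9,0.02],[0,0,0.16]],[1,[0.12,-0.9,0.02],[0,0,0.16]],[1,[0.11,-0.91,0.02],[0,0,0.16]],[1,[0.09,-0.91,0.02],[0,0,0.16]],[1,[0.08,-0.91,0.02],[0,0,0.16]],[1,[0.06,-0.91,0.02],[0,0,0.16]]]'

```text
t: 14.0
position: [436.8, 73.8, 162.7]
ee_rot: [-0.048, -3.139, 0.001]
force: [0.7, -0.4, -1.9]
grip_width: 19.6
```

Emit:
apply_moves --commands '[[1,[0.05,-0.91,0.02],[0,0,0.16]],[1,[0.03,-0.91,0.02],[0,0,0.16]],[1,[0.02,-0.91,0.02],[0,0,0.16]],[1,[0.01,-0.91,0.02],[0,0,0.16]],[1,[-0.01,-0.91,0.02],[0,0,0.16]],[1,[-0.02,-0.91,0.02],[0,0,0.16]],[1,[-0.04,-0.91,0.02],[0,0,0.16]],[1,[-0.05,-0.91,0.02],[0,0,0.16]]]'

```text
t: 14.8
position: [418.2, -143.5, 158.0]
ee_rot: [-0.25, -3.13, -0.0]
force: [1.7, -0.1, -2.8]
grip_width: 20.0
```

Emit:
apply_moves --commands '[[1,[-0.07,-0.91,0.02],[0,0,0.16]],[1,[-0.06,-0.91,0.02],[0,0,0.16]],[1,[0,-0.45,0],[0,0,0.08]],[1,[0,0,0],[0,0,0]],[1,[0,0,0],[0,0,0]]]'

```text
t: 15.3
position: [411.1, -209.3, 157.0]
ee_rot: [-0.311, -3.125, -0.002]
force: [0.4, 0.1, -1.7]
grip_width: 19.5
```

```bash
python3 st.py; python3 - <<'E'
from h import *
a=snap('top','top2'); b=snap('side','side2')
cr=[]
for c in ('top','side'):
    im=cv2.imread(f'pics/{c}2.png')
    u=proj(c,[[550,-227,100]])[0].astype(int)
    im=cv2.copyMakeBorder(im,60,60,60,60,cv2.BORDER_CONSTANT); cr.append(cv2.resize(im[u[1]+20:u[1]+100,u[0]+20:u[0]+100],(400,400),interpolation=cv2.INTER_CUBIC))
cv2.imwrite('pics/c2.png',np.hstack(cr))
for c in ('top','side'):
  for q in ('wrench_jaw',):
    print(q,c,[(np.round(o['point'],1),round(o['score'],2)) for o in manip.pinpoint(c,q)[:4]])
E
```

```text
t 15.3 p [ 411.1 -209.3  157. ] psi 1.3723 z [-0.001  0.002 -1.   ] F [ 0.4  0.1 -1.7] T [0.047 0.048 0.05 ] w 19.5 q [-6.590e-01  1.520e-01  1.945e+00  1.000e-03  1.047e+00 -2.032e+00] e6 -0.004
wrench_jaw top [(array([415.8, 508.2,  -3.7]), 0.89), (array([ 519.6, -230.2,   76.5]), 0.65)]
wrench_jaw side [(array([ 522.2, -232.9,   77.8]), 0.85), (array([ 395.4, -156.4,   -0.9]), 0.57)]
```

View pics/c2.png

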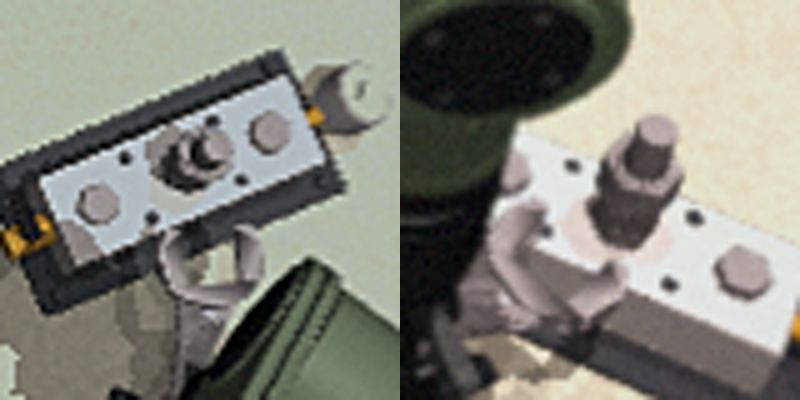

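Emit:
apply_moves --commands '[[1,[0,0,-0.2],[0,0,0]],[1,[-0.24,0.067,0],[0,0,0]],[1,[-0.24,0.067,0],[0,0,0]],[1,[-0.24,0.067,0],[0,0,0]],[1,[-0.18,0.05,0],[0,0,0]],[1,[0,0,0],[0,0,0]],[1,[0,0,0],[0,0,0]]]'

```text
t: 16.2
position: [439.8, -207.7, 163.2]
ee_rot: [-0.309, -3.126, -0.0]
force: [-0.1, -0.5, -1.8]
grip_width: 19.7
```

```bash
python3 st.py; python3 - <<'E'
from h import *
a=snap('top','top3'); b=snap('side','side3')
cr=[]
for c in ('top','side'):
    im=cv2.imread(f'pics/{c}3.png')
    u=proj(c,[[565,-227,95]])[0].astype(int)
    cr.append(cv2.resize(im[u[1]-25:u[1]+25,u[0]-25:u[0]+25],(400,400),interpolation=cv2.INTER_CUBIC))
cv2.imwrite('pics/c3.png',np.hstack(cr))
E
```

```text
t 16.2 p [ 439.8 -207.7  163.2] psi 1.3734 z [-0.001  0.    -1.   ] F [-0.1 -0.5 -1.8] T [0.032 0.071 0.028] w 19.7 q [-0.619  0.19   1.882 -0.     1.07  -1.993] e6 0.003
```

View pics/c3.png

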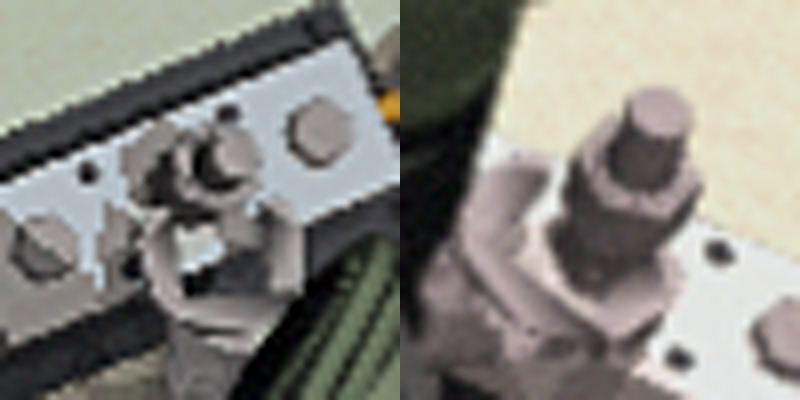

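Emit:
apply_moves --commands '[[1,[-0.11,0.033,0],[0,0,0]],[1,[-0.11,0.033,0],[0,0,0]],[1,[-0.11,0.033,0],[0,0,0]],[1,[-0.11,0.033,0],[0,0,0]],[1,[0,0,0],[0,0,0]]]'

```text
t: 16.8
position: [454.1, -206.6, 163.6]
ee_rot: [0.31, 3.126, -0.0]
force: [0.1, -0.1, -2.4]
grip_width: 19.5
```

```bash
python3 st.py
```

```text
t 16.8 p [ 454.1 -206.6  163.6] psi 1.3733 z [ 0.001 -0.    -1.   ] F [ 0.1 -0.1 -2.4] T [-0.002  0.045  0.001] w 19.5 q [-0.601  0.214  1.853  0.     1.075 -1.974] e6 0.02
```

Emit:
apply_moves --commands '[[1,[-0.11,0.033,0],[0,0,0]],[1,[-0.11,0.033,0],[0,0,0]],[1,[-0.11,0.033,0],[0,0,0]],[1,[-0.06,0.02,0],[0,0,0]],[1,[0,0,0],[0,0,0]]]'

```text
t: 17.3
position: [466.0, -205.4, 163.5]
ee_rot: [0.31, 3.126, -0.0]
force: [-0.1, -0.3, -2.9]
grip_width: 19.7
```

```bash
python3 st.py
```

```text
t 17.3 p [ 466.  -205.4  163.5] psi 1.3733 z [ 0. -0. -1.] F [-0.1 -0.3 -2.9] T [ 0.     0.076 -0.021] w 19.7 q [-0.585  0.234  1.827 -0.     1.08  -1.959] e6 0.012
```

Emit:
apply_moves --commands '[[1,[-0.05,0.015,0],[0,0,0]],[1,[-0.002,0.132,0],[0,0,0.35]],[1,[-0.002,0.132,0],[0,0,0.35]],[1,[0,0,0],[0,0,0]]]'

```text
t: 17.7
position: [469.0, -197.4, 163.5]
ee_rot: [0.419, 3.114, -0.0]
force: [0.4, -0.7, -2.5]
grip_width: 19.7
```

```bash
python3 st.py
```

```text
t 17.7 p [ 469.  -197.4  163.5] psi 1.3033 z [-0. -0. -1.] F [ 0.4 -0.7 -2.5] T [-0.03   0.138 -0.04 ] w 19.7 q [-0.568  0.233  1.828 -0.     1.08  -1.872] e6 0.128
```

Emit:
apply_moves --commands '[[1,[-0.002,0.132,0],[0,0,0.35]],[1,[0,0,0],[0,0,0]]]'

```text
t: 17.9
position: [470.2, -193.9, 163.6]
ee_rot: [0.472, 3.106, -0.001]
force: [0.1, -0.8, -2.4]
grip_width: 19.9
```

```bash
python3 st.py
```

```text
t 17.9 p [ 470.2 -193.9  163.6] psi 1.2692 z [ 0.    -0.001 -1.   ] F [ 0.1 -0.8 -2.4] T [-0.105  0.078  0.024] w 19.9 q [-5.610e-01  2.330e-01  1.829e+00 -1.000e-03  1.079e+00 -1.830e+00] e6 0.194
```

Emit:
apply_moves --commands '[[1,[-0.002,0.132,0],[0,0,0.35]],[1,[0,0,0],[0,0,0]]]'

```text
t: 18.1
position: [471.7, -190.5, 163.7]
ee_rot: [0.525, 3.096, -0.002]
force: [1.3, -2.2, -2.9]
grip_width: 19.7
```

```bash
python3 st.py
```

```text
t 18.1 p [ 471.7 -190.5  163.7] psi 1.2347 z [ 0.001 -0.001 -1.   ] F [ 1.3 -2.2 -2.9] T [-0.315 -0.007  0.101] w 19.7 q [-5.540e-01  2.320e-01  1.829e+00 -1.000e-03  1.079e+00 -1.788e+00] e6 0.286
```

Emit:
apply_moves --commands '[[1,[-0.002,0.132,0],[0,0,0.35]],[1,[0,0,0],[0,0,0]]]'

```text
t: 18.3
position: [473.1, -187.1, 163.9]
ee_rot: [0.579, 3.086, -0.003]
force: [0.9, -3.9, -3.2]
grip_width: 19.9
```

```bash
python3 st.py
```

```text
t 18.3 p [ 473.1 -187.1  163.9] psi 1.2002 z [ 0.001 -0.002 -1.   ] F [ 0.9 -3.9 -3.2] T [-0.616  0.022  0.235] w 19.9 q [-0.546  0.232  1.829 -0.002  1.078 -1.746] e6 0.391
```

Emit:
apply_moves --commands '[[1,[-0.009,0.263,0],[0,0,0.7]],[1,[-0.009,0.263,0],[0,0,0.7]],[1,[-0.009,0.263,0],[0,0,0.7]],[1,[0,0,0],[0,0,0]]]'

```text
t: 18.7
position: [483.9, -166.0, 163.8]
ee_rot: [0.898, 3.009, -0.003]
force: [-0.8, -5.4, -4.1]
grip_width: 19.8
```

```bash
python3 st.py
```

```text
t 18.7 p [ 483.9 -166.   163.8] psi 0.9908 z [ 0.    -0.002 -1.   ] F [-0.8 -5.4 -4.1] T [-0.806  0.134  0.184] w 19.8 q [-0.499  0.238  1.822 -0.002  1.08  -1.489] e6 0.548
```

Emit:
apply_moves --commands '[[1,[-0.009,0.263,0],[0,0,0.7]],[1,[-0.009,0.263,0],[0,0,0.7]],[1,[-0.009,0.263,0],[0,0,0.7]],[1,[-0.009,0.263,0],[0,0,0.7]],[1,[-0.009,0.263,0],[0,0,0.7]],[1,[-0.009,0.263,0],[0,0,0.7]],[1,[-0.009,0.263,0],[0,0,0.7]],[1,[0,0,0],[0,0,0]]]'

```text
t: 19.5
position: [523.5, -129.0, 163.2]
ee_rot: [-1.6, -2.702, 0.004]
force: [-1.9, -5.9, -2.4]
grip_width: 20.1
```

```bash
python3 st.py; python3 - <<'E'
from h import *
a=snap('top','top4'); b=snap('side','side4')
cr=[]
for c in ('top','side'):
    im=cv2.imread(f'pics/{c}4.png')
    u=proj(c,[[570,-215,95]])[0].astype(int)
    cr.append(cv2.resize(im[u[1]-30:u[1]+30,u[0]-30:u[0]+30],(400,400),interpolation=cv2.INTER_CUBIC))
cv2.imwrite('pics/c4.png',np.hstack(cr))
E
```

```text
t 19.5 p [ 523.5 -129.   163.2] psi 0.5014 z [-0.002 -0.002 -1.   ] F [-1.9 -5.9 -2.4] T [-0.863  0.292  0.251] w 20.1 q [-0.401  0.292  1.753 -0.002  1.098 -0.901] e6 0.62
```

View pics/c4.png

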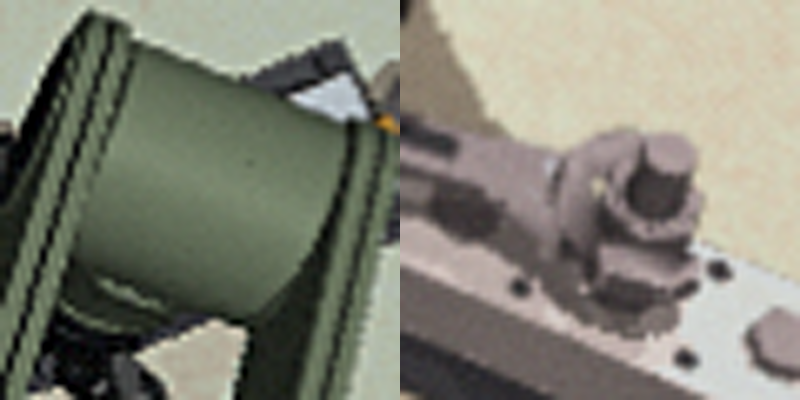

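Emit:
apply_moves --commands '[[1,[-0.009,0.263,0],[0,0,0.7]],[1,[-0.009,0.263,0],[0,0,0.7]],[1,[-0.009,0.263,0],[0,0,0.7]],[1,[-0.009,0.263,0],[0,0,0.7]],[1,[-0.009,0.263,0],[0,0,0.7]],[1,[-0.002,0.13,0],[0,0,0.35]],[1,[0,0,0],[0,0,0]]]'

```text
t: 20.3
position: [563.5, -115.8, 162.7]
ee_rot: [-2.086, -2.345, 0.005]
force: [-3.1, -3.8, -2.2]
grip_width: 19.5
```

```bash
python3 st.py
```

```text
t 20.3 p [ 563.5 -115.8  162.7] psi 0.1171 z [-0.005 -0.    -1.   ] F [-3.1 -3.8 -2.2] T [-0.655  0.542  0.526] w 19.5 q [-0.352  0.362  1.659 -0.002  1.125 -0.468] e6 0.674
```

Emit:
apply_moves --commands '[[1,[-0.002,-0.132,0],[0,0,-0.35]],[1,[-0.002,-0.132,0],[0,0,-0.35]],[1,[0,0,0],[0,0,0]]]'

```text
t: 20.6
position: [557.1, -116.9, 163.6]
ee_rot: [2.007, 2.416, 0.001]
force: [1.3, -3.1, -3.5]
grip_width: 19.7
```

```bash
python3 st.py
```

```text
t 20.6 p [ 557.1 -116.9  163.6] psi 0.1845 z [ 0.001  0.    -1.   ] F [ 1.3 -3.1 -3.5] T [-0.397 -0.12   0.042] w 19.7 q [-0.359  0.347  1.678  0.     1.116 -0.544] e6 -0.074
```

Emit:
apply_moves --commands '[[1,[-0.002,-0.132,0],[0,0,-0.35]],[1,[0,0,0],[0,0,0]]]'

```text
t: 20.8
position: [553.4, -117.6, 163.7]
ee_rot: [1.966, 2.449, 0.001]
force: [2.1, -3.4, -3.5]
grip_width: 19.9
```

```bash
python3 st.py
```

```text
t 20.8 p [ 553.4 -117.6  163.7] psi 0.2182 z [ 0.001 -0.    -1.   ] F [ 2.1 -3.4 -3.5] T [-0.463 -0.202  0.112] w 19.9 q [-0.362  0.34   1.687  0.     1.114 -0.581] e6 -0.088
```

Emit:
apply_moves --commands '[[1,[-0.002,-0.132,0],[0,0,-0.35]],[1,[0,0,0],[0,0,0]]]'

```text
t: 21.0
position: [549.7, -118.5, 163.7]
ee_rot: [1.923, 2.483, 0.0]
force: [2.4, -4.2, -3.9]
grip_width: 19.8
```

```bash
python3 st.py
```

```text
t 21.0 p [ 549.7 -118.5  163.7] psi 0.2525 z [ 0.001 -0.001 -1.   ] F [ 2.4 -4.2 -3.9] T [-0.559 -0.27   0.112] w 19.8 q [-0.366  0.334  1.696 -0.     1.111 -0.619] e6 -0.091
```

Emit:
apply_moves --commands '[[1,[0.1,-0.027,0],[0,0,0]],[1,[0.1,-0.027,0],[0,0,0]],[1,[0,0,0],[0,0,0]]]'

```text
t: 21.3
position: [547.2, -114.3, 164.1]
ee_rot: [1.922, 2.48, -0.002]
force: [1.3, -7.8, -3.0]
grip_width: 19.5
```

```bash
python3 st.py
```

```text
t 21.3 p [ 547.2 -114.3  164.1] psi 0.2524 z [ 0.002 -0.004 -1.   ] F [ 1.3 -7.8 -3. ] T [-1.156 -0.285  0.094] w 19.5 q [-0.36   0.326  1.705 -0.003  1.107 -0.611] e6 0.123
```

```bash
python3 - <<'E'
from h import *
b=snap('side','side5')
im=cv2.imread('pics/side5.png')
u=proj('side',[[570,-205,95]])[0].astype(int)
cv2.imwrite('pics/c5.png',cv2.resize(im[u[1]-30:u[1]+30,u[0]-45:u[0]+25],(700,600),interpolation=cv2.INTER_CUBIC))
print([(np.round(o['point'],1),round(o['score'],2)) for q in('wrench_jaw','wrench_grip') for o in manip.pinpoint('side',q)[:4]])
E
```

```text
[(array([ 393.2, -157.2,    0. ]), 0.81), (array([ 576.5, -227.2,   86. ]), 0.71), (array([414.8, 513.5,  -1.5]), 0.57), (array([ 546.8, -115.5,   92.3]), 0.76), (array([322.2, 577.1,   6.7]), 0.76), (array([ 290.2, -209. ,    3.9]), 0.68)]
```

View pics/c5.png

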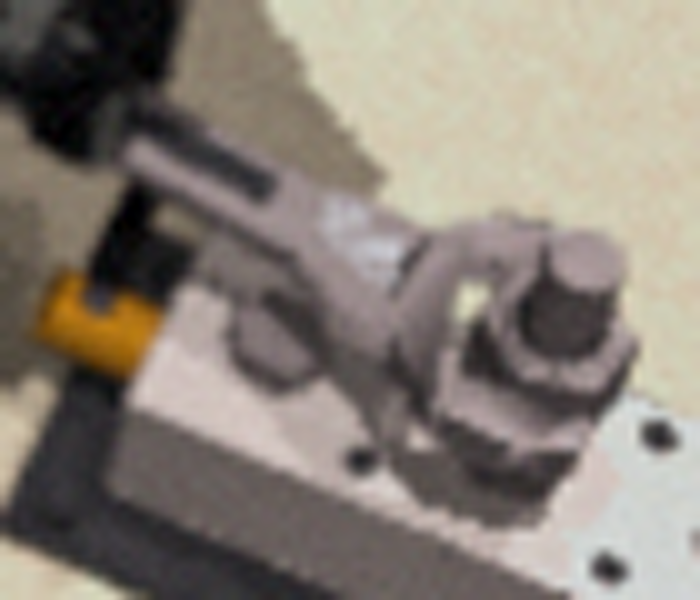

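Emit:
apply_moves --commands '[[1,[0,0.14,0],[0,0,0.35]],[1,[0,0,0],[0,0,0]]]'

```text
t: 21.65
position: [551.5, -113.1, 164.1]
ee_rot: [1.966, 2.446, -0.002]
force: [1.4, -7.6, -2.8]
grip_width: 19.4
```

```bash
python3 st.py
```

```text
t 21.65 p [ 551.5 -113.1  164.1] psi 0.2168 z [ 0.002 -0.003 -1.   ] F [ 1.4 -7.6 -2.8] T [-1.221 -0.236  0.028] w 19.4 q [-0.355  0.334  1.695 -0.003  1.11  -0.571] e6 0.185
```

Emit:
apply_moves --commands '[[1,[0.1,-0.027,0],[0,0,0]],[1,[0.1,-0.027,0],[0,0,0]],[1,[0,0,0],[0,0,0]]]'

```text
t: 21.95
position: [546.6, -104.7, 162.8]
ee_rot: [-1.965, -2.447, -0.001]
force: [-0.3, 0.2, -3.1]
grip_width: 19.7
```

```bash
python3 st.py
```

```text
t 21.95 p [ 546.6 -104.7  162.8] psi 0.2178 z [-0.002  0.003 -1.   ] F [-0.3  0.2 -3.1] T [ 0.097  0.032 -0.012] w 19.7 q [-0.345  0.326  1.708  0.002  1.11  -0.564] e6 0.021
```

Emit:
apply_moves --commands '[[1,[0.16,-0.043,0],[0,0,0]],[1,[0.25,-0.067,0],[0,0,0]],[1,[0.25,-0.067,0],[0,0,0]],[1,[0.25,-0.067,0],[0,0,0]],[1,[0.25,-0.067,0],[0,0,0]],[1,[0.25,-0.067,0],[0,0,0]],[1,[0,0,0],[0,0,0]]]'

```text
t: 22.65
position: [526.6, -66.0, 163.3]
ee_rot: [-1.965, -2.45, 0.0]
force: [0.1, -0.2, -3.0]
grip_width: 19.6
```

```bash
python3 st.py; python3 - <<'E'
from h import *
snap('top','top6');b=snap('side','side6')
cr=[]
for c in ('top','side'):
    im=cv2.imread(f'pics/{c}6.png')
    u=proj(c,[[578,-227,104]])[0].astype(int)
    cr.append(cv2.resize(im[u[1]-20:u[1]+20,u[0]-20:u[0]+20],(400,400),interpolation=cv2.INTER_CUBIC))
    for phi in [-1.502]: pass
# predicted hex for nut yaw psi_n -0.455-1.047k
S=10
for i,c in enumerate(('top','side')):
    u0=proj(c,[[578,-227,104]])[0].astype(int)-20
cv2.imwrite('pics/c6.png',np.hstack(cr))
E
```

```text
t 22.65 p [526.6 -66.  163.3] psi 0.2191 z [-0.001  0.001 -1.   ] F [ 0.1 -0.2 -3. ] T [0.09  0.035 0.011] w 19.6 q [-0.288  0.276  1.774  0.     1.093 -0.507] e6 0.048
```

View pics/c6.png

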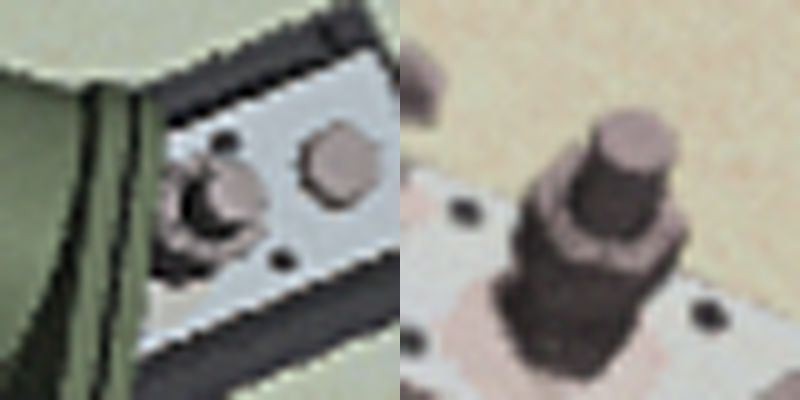

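```bash
python3 - <<'E'
from h import *
from scipy.ndimage import map_coordinates
def score(c,g,ctr,phi):
    m=0
    for z,rr in ((104,37/2),):
        a=phi+np.pi/6+np.arange(7)*np.pi/3
        v=np.c_[ctr[0]+rr*np.cos(a),ctr[1]+rr*np.sin(a),0*a+z]
        for i in range(6):
            t=np.linspace(0.03,.97,25)[:,None]; P=v[i]*(1-t)+v[i+1]*t
            n=(v[i]+v[i+1])/2-[ctr[0],ctr[1],z]; n/=np.linalg.norm(n)
            o=[map_coordinates(g,proj(c,P+n*k)[:,::-1].T,order=1) for k in(-2,2)]
            m+=np.abs((o[0]-o[1]).mean())
    return m
for c,ims in (('side',['side0','side2','side3','side6']),('top',['top0','top2','top3'])):
  for f in ims:
    g=cv2.cvtColor(cv2.imread(f'pics/{f}.png'),cv2.COLOR_BGR2GRAY).astype(float)
    res=[]
    for dx in np.arange(-3,3.1,1.5):
      for dy in np.arange(-3,3.1,1.5):
        for ph in np.arange(0,60,4): res.append((score(c,g,(578.3+dx,-227.2+dy),np.radians(ph)),ph,dx,dy))
    res.sort(reverse=True); print(f,[(round(r[0]),int(r[1]),r[2],r[3]) for r in res[:4]])
print('expected finger-tight', np.degrees(-.455)%60)
E
```

```text
Traceback (most recent call last):
  File "h.py", line 10, in proj
    K,d,r,t=cal(cam); return cv2.projectPoints(np.array(P,float).reshape(-1,1,3),r,t,K,d)[0].reshape(-1,2)
            ~~~^^^^^
  File "h.py", line 7, in cal
    c=manip.calibration(cam); K=np.array([[c['fx'],0,c['cx']],[0,c['fy'],c['cy']],[0,0,1.]])
ValueError: time passes only in moves, steps and waits
```

```bash
sed -i 's/^def cal(/import functools\n@functools.lru_cache\ndef cal(/' h.py; cat > nutfit.py <<'E'
from h import *
import sys
from scipy.ndimage import map_coordinates
def score(c,g,ctr,phi):
    a=phi+np.pi/6+np.arange(7)*np.pi/3; rr=18.5; m=0
    v=np.c_[ctr[0]+rr*np.cos(a),ctr[1]+rr*np.sin(a),0*a+104]
    t=np.linspace(.03,.97,25)[None,:,None]; P=v[:-1,None]*(1-t)+v[1:,None]*t
    n=(v[:-1]+v[1:])/2-[ctr[0],ctr[1],104]; n/=np.linalg.norm(n,axis=1)[:,None]
    o=[map_coordinates(g,proj(c,P+n[:,None]*k)[:,::-1].T,order=1).reshape(6,25) for k in(-2,2)]
    return np.abs((o[0]-o[1]).mean(1)).sum()
for f in sys.argv[1:]:
    c=f.rstrip('0123456789')
    g=cv2.cvtColor(cv2.imread(f'pics/{f}.png'),cv2.COLOR_BGR2GRAY).astype(float)
    res=[(score(c,g,(578.3+dx,-227.2+dy),np.radians(ph)),ph,dx,dy) for dx in np.arange(-3,3.1,1.5) for dy in np.arange(-3,3.1,1.5) for ph in range(0,60,4)]
    res.sort(reverse=True); print(f,[(round(r[0]),r[1],r[2],r[3]) for r in res[:4]])
E
timeout 200 python3 nutfit.py side0 side2 side3 side6 top0 top2 top3; python3 - <<'E'
import cv2,numpy as np
g={i:cv2.imread(f'pics/side{i}.png').astype(np.float32) for i in (0,2,3,6)}
import sys; sys.path.insert(0,'.')
from h import *
u=proj('side',[[578,-227,100]])[0].astype(int); sl=np.s_[u[1]-9:u[1]+9,u[0]-10:u[0]+10]
for a in g: print(a,[round(float(np.abs(g[a][sl]-g[b][sl]).mean()),1) for b in g])
E
```

```text
side0 [(268, 12, np.float64(-3.0), np.float64(3.0)), (257, 8, np.float64(-3.0), np.float64(3.0)), (256, 16, np.float64(-3.0), np.float64(3.0)), (247, 12, np.float64(-1.5), np.float64(3.0))]
side2 [(340, 32, np.float64(-1.5), np.float64(-1.5)), (336, 36, np.float64(-1.5), np.float64(-1.5)), (333, 28, np.float64(-1.5), np.float64(-1.5)), (329, 32, np.float64(-3.0), np.float64(-1.5))]
side3 [(344, 32, np.float64(-1.5), np.float64(-1.5)), (340, 36, np.float64(-1.5), np.float64(-1.5)), (337, 28, np.float64(-1.5), np.float64(-1.5)), (333, 32, np.float64(-3.0), np.float64(-1.5))]
side6 [(301, 32, np.float64(-1.5), np.float64(-1.5)), (299, 36, np.float64(-1.5), np.float64(-1.5)), (295, 28, np.float64(-1.5), np.float64(-1.5)), (291, 36, np.float64(-3.0), np.float64(-1.5))]
top0 [(279, 0, np.float64(-1.5), np.float64(-1.5)), (279, 4, np.float64(-1.5), np.float64(-1.5)), (277, 0, np.float64(-1.5), np.float64(0.0)), (277, 4, np.float64(-1.5), np.float64(0.0))]
top2 [(259, 28, np.float64(1.5), np.float64(-1.5)), (257, 32, np.float64(1.5), np.float64(-1.5)), (254, 24, np.float64(1.5), np.float64(-1.5)), (248, 36, np.float64(1.5), np.float64(-1.5))]
top3 [(233, 32, np.float64(1.5), np.float64(-1.5)), (231, 36, np.float64(1.5), np.float64(-1.5)), (226, 28, np.float64(1.5), np.float64(-1.5)), (225, 32, np.float64(1.5), np.float64(0.0))]
0 [0.0, 42.2, 42.9, 24.3]
2 [42.2, 0.0, 2.7, 18.9]
3 [42.9, 2.7, 0.0, 19.8]
6 [24.3, 18.9, 19.8, 0.0]
```

```bash
python3 - <<'E'
from h import *
plan([526.6,-66,163.3],.219,[520,-6,164],.219,3)
plan([520,-6,164],.219,[455.8,281,130],1.661,16)
E
```

```text
[0,[0.67,0.07,-0.01],[0,0,-0.00]],
[0,[0.67,0.07,-0.01],[0,0,-0.00]],
[0,[0.67,0.07,-0.01],[0,0,-0.00]],
[0,[0.61,-0.00,0.07],[0,0,-0.90]],
[0,[0.61,0.05,0.07],[0,0,-0.90]],
[0,[0.60,0.11,0.07],[0,0,-0.90]],
[0,[0.59,0.16,0.07],[0,0,-0.90]],
[0,[0.57,0.22,0.07],[0,0,-0.90]],
[0,[0.55,0.27,0.07],[0,0,-0.90]],
[0,[0.53,0.31,0.07],[0,0,-0.90]],
[0,[0.50,0.36,0.07],[0,0,-0.90]],
[0,[0.46,0.40,0.07],[0,0,-0.90]],
[0,[0.42,0.44,0.07],[0,0,-0.90]],
[0,[0.38,0.48,0.07],[0,0,-0.90]],
[0,[0.34,0.51,0.07],[0,0,-0.90]],
[0,[0.29,0.54,0.07],[0,0,-0.90]],
[0,[0.24,0.56,0.07],[0,0,-0.90]],
[0,[0.19,0.58,0.07],[0,0,-0.90]],
[0,[0.13,0.60,0.07],[0,0,-0.90]],
```

Emit:
apply_moves --commands '[[1,[0.67,0.07,0],[0,0,0]],[1,[0.67,0.07,0],[0,0,0]],[1,[0.67,0.07,0],[0,0,0]],[1,[0.61,0,0.07],[0,0,-0.9]],[1,[0.61,0.05,0.07],[0,0,-0.9]],[1,[0.6,0.11,0.07],[0,0,-0.9]],[1,[0.59,0.16,0.07],[0,0,-0.9]],[1,[0.57,0.22,0.07],[0,0,-0.9]]]'

```text
t: 23.55
position: [500.8, 82.8, 153.1]
ee_rot: [1.366, 2.828, 0.0]
force: [-0.2, 1.0, -1.7]
grip_width: 19.7
```

Emit:
apply_moves --commands '[[1,[0.55,0.27,0.07],[0,0,-0.9]],[1,[0.53,0.31,0.07],[0,0,-0.9]],[1,[0.5,0.36,0.07],[0,0,-0.9]],[1,[0.46,0.4,0.07],[0,0,-0.9]],[1,[0.42,0.44,0.07],[0,0,-0.9]],[1,[0.38,0.48,0.07],[0,0,-0.9]],[1,[0.34,0.51,0.07],[0,0,-0.9]],[1,[0.29,0.54,0.07],[0,0,-0.9]]]'

```text
t: 24.35
position: [468.7, 226.4, 136.3]
ee_rot: [0.282, 3.128, 0.0]
force: [0.2, 0.2, -2.9]
grip_width: 19.9
```

Emit:
apply_moves --commands '[[1,[0.24,0.56,0.07],[0,0,-0.9]],[1,[0.19,0.58,0.07],[0,0,-0.9]],[1,[0.13,0.6,0.07],[0,0,-0.9]],[1,[0,0,0],[0,0,0]],[1,[0,0,0],[0,0,0]]]'

```text
t: 24.85
position: [456.6, 279.5, 129.9]
ee_rot: [-0.136, 3.138, -0.001]
force: [0.1, -0.2, -2.6]
grip_width: 19.7
```

```bash
python3 st.py; python3 - <<'E'
from h import *
snap('top','top7');snap('side','side7')
for c in ('top','side'): print([(np.round(o['point'],1),round(o['score'],2)) for q in('wrench_jaw','wrench_grip') for o in manip.pinpoint(c,q)[:4]])
E
python3 nutfit.py side7 top7
```

```text
t 24.85 p [456.6 279.5 129.9] psi 1.6576 z [ 0.    -0.001 -1.   ] F [ 0.1 -0.2 -2.6] T [-0.025  0.056 -0.06 ] w 19.7 q [ 3.880e-01  3.350e-01  1.780e+00 -1.000e-03  1.027e+00 -1.269e+00] e6 -0.016
[(array([415.7, 510.7,  -3.8]), 0.81), (array([ 393.7, -151. ,    1.8]), 0.72), (array([567.8, 290.6,  50. ]), 0.6), (array([454.2, 277.2,  58. ]), 0.72), (array([324.3, 578.5,   4.8]), 0.55), (array([ 578.2, -225.5,   76.9]), 0.44)]
[(array([566.8, 284.7,  53. ]), 0.9), (array([414.9, 512.9,  -3.3]), 0.77), (array([ 393.1, -157.1,   -1.7]), 0.58), (array([457.5, 277.4,  58.2]), 0.95), (array([321.9, 581.3,   6.2]), 0.92), (array([ 290.3, -204.5,    4.1]), 0.9)]
side7 [(269, 32, np.float64(-1.5), np.float64(-1.5)), (267, 36, np.float64(-1.5), np.float64(-1.5)), (265, 28, np.float64(-1.5), np.float64(-1.5)), (260, 32, np.float64(-3.0), np.float64(-1.5))]
top7 [(244, 28, np.float64(1.5), np.float64(-1.5)), (241, 24, np.float64(1.5), np.float64(-1.5)), (240, 32, np.float64(1.5), np.float64(-1.5)), (235, 32, np.float64(1.5), np.float64(0.0))]
```

Emit:
apply_moves --commands '[[1,[0,0,0.6],[0,0,0]],[1,[0,0,0.6],[0,0,0]],[1,[0,0,0.25],[0,0,0]],[1,[0,0,0.15],[0,0,0]],[1,[0,0,0],[0,0,0]]]'

```text
t: 25.65
position: [456.3, 279.4, 81.6]
ee_rot: [0.136, -3.138, 0.0]
force: [0.3, -0.1, -2.8]
grip_width: 19.7
```

```bash
python3 st.py
```

```text
t 25.65 p [456.3 279.4  81.6] psi 1.6577 z [-0.001 -0.    -1.   ] F [ 0.3 -0.1 -2.8] T [-0.019  0.091 -0.012] w 19.7 q [ 0.388  0.416  1.795 -0.     0.931 -1.27 ] e6 0.0
```

Still hanging clear; go down in 1 mm steps to contact.

Emit:
apply_moves --commands '[[1,[0,0,0.04],[0,0,0]],[1,[0,0,0.04],[0,0,0]],[1,[0,0,0],[0,0,0]]]'

```text
t: 25.95
position: [456.9, 279.8, 80.1]
ee_rot: [-0.137, 3.137, 0.001]
force: [0.4, 0.1, -2.0]
grip_width: 19.8
```

```bash
python3 st.py
```

```text
t 25.95 p [456.9 279.8  80.1] psi 1.658 z [ 0.002  0.001 -1.   ] F [ 0.4  0.1 -2. ] T [0.054 0.001 0.043] w 19.8 q [ 0.388  0.419  1.795 -0.     0.926 -1.27 ] e6 -0.006
```

Emit:
apply_moves --commands '[[1,[0,0,0.03],[0,0,0]],[0.6,[0,0,0],[0,0,0]],[0.4,[0,0,0],[0,0,0]],[0,[0,0,0],[0,0,0]],[0,[0,0,-0.5],[0,0,0]],[0,[0,0,-1],[0,0,0]],[0,[0,0,-1],[0,0,0]],[0,[0,0,-1],[0,0,0]]]'

```text
t: 26.75
position: [456.4, 279.6, 185.7]
ee_rot: [-0.137, 3.138, 0.0]
force: [0.7, 0.4, -0.9]
grip_width: 85.0
```

Emit:
apply_moves --commands '[[0,[1,0,-0.5],[0,0,0]],[0,[1,0,0],[0,0,0]],[0,[0,0,0],[0,0,0]]]'

```text
t: 27.05
position: [393.4, 274.0, 199.5]
ee_rot: [0.139, -3.137, 0.0]
force: [-0.9, -0.6, 0.6]
grip_width: 85.3
```

```bash
python3 st.py; python3 - <<'E'
from h import *
a=snap('top','top8');b=snap('side','side8')
ua=proj('top',[[500,220,3]])[0].astype(int);ub=proj('side',[[500,220,3]])[0].astype(int)
f=lambda im,u:cv2.resize(im[u[1]-60:u[1]+60,u[0]-80:u[0]+80],(400,300),interpolation=cv2.INTER_CUBIC)
cv2.imwrite('pics/c8.png',np.hstack([f(a,ua),f(b,ub)])[:,:,::-1])
for c in('top','side'):
  for q in ('wrench','wrench_jaw','small_wrench','spare_nut'): print(c,q,[(np.round(o['point'],1),round(o['score'],2)) for o in manip.pinpoint(c,q)[:4]])
E
python3 nutfit.py side8 top8
```

```text
t 27.05 p [393.4 274.  199.5] psi 1.6595 z [-0.002 -0.    -1.   ] F [-0.9 -0.6  0.6] T [ 0.023  0.004 -0.025] w 85.3 q [ 4.270e-01  1.220e-01  1.873e+00  1.000e-03  1.148e+00 -1.232e+00] e6 0.072
top wrench [(array([ 321.2, -188. ,    2. ]), 0.86), (array([344.6, 561.7,   1.2]), 0.7), (array([478.5, 153.3,   5.3]), 0.65), (array([487.4, 282.4,   5. ]), 0.6)]
top wrench_jaw [(array([570.2, 290.5,   4.1]), 0.82), (array([417.3, 512.2,  -6.7]), 0.71), (array([ 3.936e+02, -1.469e+02,  3.000e-01]), 0.6)]
top small_wrench [(array([478.5, 154.2,   2.7]), 0.62)]
top spare_nut [(array([566.1, 288.4,   3.1]), 0.57), (array([659. , 219.8,   3. ]), 0.43)]
side wrench [(array([ 3.419e+02,  5.607e+02, -4.000e-01]), 0.75), (array([486.2, 281. ,   5.9]), 0.71), (array([ 317.3, -192.1,   -0.9]), 0.67)]
side wrench_jaw [(array([ 392.4, -155.3,   -0.7]), 0.91), (array([413.8, 510.4,  -3.3]), 0.85), (array([567.5, 287.5,   4. ]), 0.67)]
side small_wrench [(array([477.5, 153.9,   0.9]), 0.9)]
side spare_nut [(array([660.1, 216.8,   5.8]), 0.71)]
side8 [(271, 32, np.float64(-1.5), np.float64(-1.5)), (268, 36, np.float64(-1.5), np.float64(-1.5)), (266, 28, np.float64(-1.5), np.float64(-1.5)), (261, 36, np.float64(-3.0), np.float64(-1.5))]
top8 [(246, 28, np.float64(1.5), np.float64(-1.5)), (243, 24, np.float64(1.5), np.float64(-1.5)), (243, 32, np.float64(1.5), np.float64(-1.5)), (236, 32, np.float64(1.5), np.float64(0.0))]
```

View pics/c8.png

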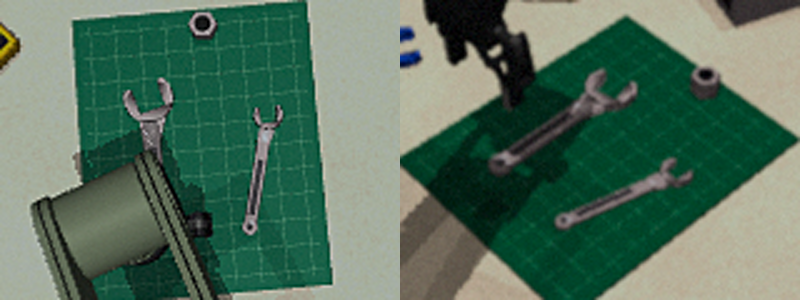

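The wrench lies flat on the mat with the gripper clear. The small wrench and spare nut are where they were, and the nut's flats stand as expected.

```bash
python3 -c "
from workcell import manip
print(manip.finish_job())"
```

```text
the job is handed in; nothing more can be done
None
```

I tightened the nut one flat past finger-tight, put the wrench back flat on the mat and handed the job in. No verdict was reported.

- **Finger-tight:** I turned the nut about 1.6 rad clockwise with the fingers. The wrist torque jumped from its small running value to about 0.6 N m, below the 0.9 N m that squashes the ferrule. I stopped there, held for 0.3 s and let go.
- **One flat:** From first load to unloading, the wrench turned the nut about 1.09 rad, roughly 62°. The torque felt was about 0.7–0.9 N m.
- **Taking the wrench off:** It bound slightly at first, about 8 N along the slot. It then came free and the force dropped to zero.

**Last checks:**
- **Nut angle:** Fits to the hex put the flats at the same angle, modulo 60°, as at finger-tight. The side camera gave 32° both times. The top camera gave about 28° now against 28–32° before, so it disagrees by up to about 4°. Neither view can count whole 60° steps; that rests on the arm's own angle readings.
- **Wrench:** It lies flat and released on the mat at about (487, 282) mm, close to where it started.
- **Bystanders:** The small wrench and spare nut are within a few mm of where they were, which is measuring noise.
- **Gripper and time:** The gripper was open and clear with no contact force. The job took about 27 s of the 72 s allowed.

The torque readings did not always agree in sign at low loads, so treat them as approximate.

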